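# Drift a worn sleeve out of its bearing block

## Task

Push the brass sleeve out of the bearing block with the steel drift rod that lies in the guide trough, until the sleeve has come completely out of the far side and lies in the catch trough. Then draw the drift back until it is clear of the bore, and leave it lying in its guide trough. Do not touch the sleeve with the robot itself, and leave the other parts on the bench where they are.

Things in the scene. Friction and masses are not known exactly. Their poses are not given: they have to be found in the camera images.
- jig: Press-out jig, fixed: steel base plate 300 x 96 x 12 mm, on it an aluminium bearing block (50 mm along x, 84 wide, top 98 mm above the bench) with a 33 mm bore right through along x. Origin: on the bench under the block's middle. x = push direction along the bore, roughly to the robot's left (yaw 1.57, give or take 0.35); z up. Bore axis: y = 0, z = 55 mm.
- bore_entry (a point): Centre of the bore's mouth on the entry face, the drift's side: jig x = -25 mm, z = 55 mm.
- bore_exit (a point): Centre of the bore's mouth on the exit face, the catch trough's side: jig x = +25 mm, z = 55 mm.
- guide_trough (a point): Outer end of the guide trough, on the bore's axis (jig x = -170 mm, z = 55 mm). This open, shallow V trough carries the drift in line with the bore, from here to the entry face (x = -25 mm). Its edges lie 5 mm below the bore's axis or lower, and within 16 mm of it sideways, so a rod can be pinched in it from above.
- catch_trough (a point): Outer end of the catch trough, at the stop plate (jig x = 117 mm), at z = 51 mm, where the axis of a sleeve lying in it runs. The shallow V trough runs from the exit face (x = 25 mm) to here, 2.5 mm lower than the bore; the stop plate's top is 60 mm above the bench.
- sleeve: The brass sleeve, 60 mm long, 30 mm outside, with a 14 mm hole too small for the drift. Origin at its middle, x axis along its length. It starts in the bore with a loose sliding fit, its middle 8 to 18 mm past the block's middle, so that it sticks out 13 to 23 mm on the exit side. It is about 0.2 kg, slides at a few newtons or less, and stays where it is left.
- drift: The drift: a plain round steel rod 130 mm long, 24 mm in diameter, about 0.35 kg, with dark grip rings near its back end. Origin at its middle, its x axis along it towards the tip. It lies loose in the guide trough in line with the bore, slides with a few newtons at most and may roll about its own axis.
- drift_tip (a point): Centre of the drift's front face, which meets the sleeve; at the start it is 15 to 40 mm short of the entry face.
- drift_back (a point): Centre of the drift's back face, at the far end from the block; this face can be pushed with closed fingers.
- stator_b: Bystander beside the jig: a motor stator, a black cylinder 49 mm across and 43 mm high with copper windings on top. Origin at the centre of its underside.
- rotor_bell: Bystander beside the jig: a black open rotor cup, 58 mm across, 31 mm high. Origin at the centre of its underside.
- end_cap_square: Bystander beside the jig: a grey square motor end cap with a short shaft stub, 46 x 46 mm, 34 mm high. Origin at the centre of its underside.
- pliers_red: Bystander beside the jig: pliers with red handles, lying flat, 119 x 42 mm, 12 mm high. Origin at the centre of its underside.
Things that resemble listed ones, but are neither listed nor needed, are in the scene too. There is more than one size of the sleeve; the job needs the smallest.

How it is judged:
By the outcome, as a careful person would: the job done as asked, in the order asked, and still so for the second after the job is handed in, with the robot touching nothing.
It also fails if it takes over 43 s, if anything falls off the work surface, if the arm or the gripper's body presses on something with over 40 N, if the wrist force passes 120 N, or if a joint passes its speed limit or range.

## Robot

A 7-joint arm with a two-finger parallel gripper is mounted at the origin on a cart in front of the work surface, level with it; the furniture and walls round the work are solid. World frame = base frame: x ahead of the robot, y to its left, z up, the work surface at z = 0. Lengths are in m, angles in degrees, forces in N, time in s.
With the tool pointing down it reaches from about 0.425 to 0.875 m from the base axis. Payload 4.7 kg.
Tool frame: the origin (TCP) lies midway between the tips of the shut fingers; the grasp point (between the pads) lies 19 mm behind it; z points along the fingers, y is the line along which they close (so a half turn about z gives the same grasp; the last joint's range is limited). The gripper opens to 87 mm and grips with 3 to 60 N. Pads are 19 mm wide; open, the fingers measure 117 mm over their backs; the gripper's body (75 mm by 190 mm) begins 51 mm behind the grasp point.
Start: joints at [64.578, 18.392, -4.016, 83.108, 1.295, 78.541, -3.26], TCP at [0.287, -0.583, 0.223] pointing down, gripper open.
Joint ranges: [-163.93, 163.93], [-17.29, 119.83], [-79.2, 71.16], [3.27, 140.29], [-89.18, 269.18], [5.43, 117.66], [-154.24, 154.24]. Speed limits (degrees/s): [147.25, 147.25, 180, 180, 180, 180, 180].

## Interface

Orientations are given as [roll, pitch, yaw] about the fixed x, y, z axes, in that order (R = Rz(yaw) Ry(pitch) Rx(roll)).
In Python, from cell import env gives the robot as it stands.
- The arm moves only by the tool step_arm, never from a script. Its argument "moves" is a list of rows, each an object with "dp": the shift along the tool's x, y, z in mm, a list of three; "dr": the turn, a rotation vector about the tool's x, y, z in rad, a list of three; "fingers": the closure, from 0 (fully open) to 1 (shut). In form: [{"dp": [dx, dy, dz], "dr": [ax, ay, az], "fingers": fingers}, ...]. A call has exactly 5 rows; each row shifts and turns the commanded pose from where the row before left it, along the tool's axes as they then stand; what a row does not reach is not made up. A row lasts 1/8 s, in which the tool goes at most 62.5 mm and 10.7 degrees, less where a joint would pass 70% of its speed; a pose out of reach is approached as far as the arm can. A call with a gripper value outside its range is refused whole. The fingers move at their own pace and stop on an object; "squeeze" is the grip in N (left out, the last holds). Time passes only in rows, so rows that do not move let the fingers close, or fill a call up. It gives the time, the measured TCP pose, the force, the opening and the grip force at its end, in the units of the state.
- env.get_obs(): the state, without advancing time (a new reading comes with each control period).
- env.read_camera(name): name is "scene" or "top"; returns the picture (384x512x3 uint8, red, green, blue); there is no depth.
- env.camera_model(name): a dict with "fx", "fy", "cx", "cy" (pixels), "k1" (the pictures are not rectified: a ray, as slopes to the right and down, at radius r is drawn at 1 + k1 r^2 times it, then the intrinsics apply), "R" (3x3) and "t" (3): a world point X has camera coordinates R X + t. Camera axes: x right, y down, z forward; pixel columns grow to the right and rows downward; lengths in m; the calibration is good to about 2 mm. A picture is of the moment at which its call begins. camera_model takes no time and is no camera call.
- env.sign_off(): hands the job in; it is judged then, once.
The state is a dict: "time_s": time; "qpos": joint angles; "joint_velocities": joint speeds; "effort": joint torques, N m; "tool_pos": TCP position; "tool_rot": TCP orientation; "force": force on the tool from outside, world axes, zero at the start; "wrist_torque": the same for the moment, N m; "grip_width": finger opening in m; "grasp_force": force on a finger pad.
Only numpy, scipy, OpenCV 4.12 (cv2) and the standard library are available. Lean on these libraries where they do the work, as an engineer would, in place of code of your own. Each camera call takes 0.05 s, during which the arm holds its last target. There are 200 camera calls.

## Working session

There is one attempt and no reset: what is moved stays moved. The work goes in short steps, Python scripts to look and compute and a tool call to move; the robot and the scene stay as the last step left them, time stands still between calls to the robot, and variables do not carry over. Pictures are saved under pics/ and viewed, at most 10 in all, crops included, and the job is handed in when it is done.

Besides the shell and the picture viewer there is one more tool, called after "Call:" as name(argument=value, ...) on one line, values as JSON. step_arm: Moves the arm, as the interface text tells. Its arguments: {"type":"object","properties":{"moves":{"type":"array","items":{"type":"object","properties":{"dp":{"type":"array","items":{"type":"number"}},"dr":{"type":"array","items":{"type":"number"}},"fingers":{"type":"number"}}}},"squeeze":{"type":"number"}},"required":["moves"]}

```bash
mkdir -p pics
python3 - <<'E'
from cell import env
import cv2
for n in("scene","top"):
    im=env.read_camera(n); cv2.imwrite(f"pics/{n}0.png",cv2.resize(im[:,:,::-1],(800,600),interpolation=cv2.INTER_CUBIC)); cv2.imwrite(f"{n}_raw.png",im[:,:,::-1])
    print(n,env.camera_model(n))
print(env.get_obs())
E
```

```text
scene {'fx': 386.55863644069655, 'fy': 386.55863644069655, 'cx': 256.46186638196997, 'cy': 191.74605306004312, 'k1': -0.11474574836454325, 'R': array([[-0.83451378, -0.55062587,  0.01994729],
       [-0.25919703,  0.36037034, -0.89607484],
       [ 0.48621358, -0.75295708, -0.44345461]]), 't': array([0.40753896, 0.24047838, 0.64246765])}
top {'fx': 440.8722935198185, 'fy': 440.8722935198185, 'cx': 257.2371777304311, 'cy': 195.3156702824069, 'k1': 0.021714515607753993, 'R': array([[ 2.63047878e-03, -9.99844314e-01, -1.74478979e-02],
       [-9.91647282e-01, -3.58153402e-04, -1.28978832e-01],
       [ 1.28952502e-01,  1.76414366e-02, -9.91493839e-01]]), 't': array([-0.06794492,  0.51683692,  1.11935553])}
{'time_s': 0.1, 'qpos': array([64.57752697, 18.43357792, -4.01709315, 83.16899926,  1.29410944,
       78.54124005, -3.25939243]), 'joint_velocities': array([ 0.02688778, -0.11147011, -0.0520745 , -0.11942667,  0.06357157,
       -0.01531934, -0.00230191]), 'effort': array([ 6.35032739e-04, -4.92570269e+01, -4.05005571e-01, -3.13400316e+01,
       -6.41239271e-02,  3.94613435e-02,  6.56872862e-05]), 'tool_pos': array([ 0.28703905, -0.58262316,  0.22157557]), 'tool_rot': array([-1.79901374e+02,  4.19172188e-03,  2.62340071e+01]), 'force': array([0.40241774, 0.32084423, 0.01214459]), 'wrist_torque': array([ 0.00537171, -0.02802177, -0.01164304]), 'grasp_force': 0.0, 'grip_width': 0.08717212282472031}
```

View pics/scene0.png

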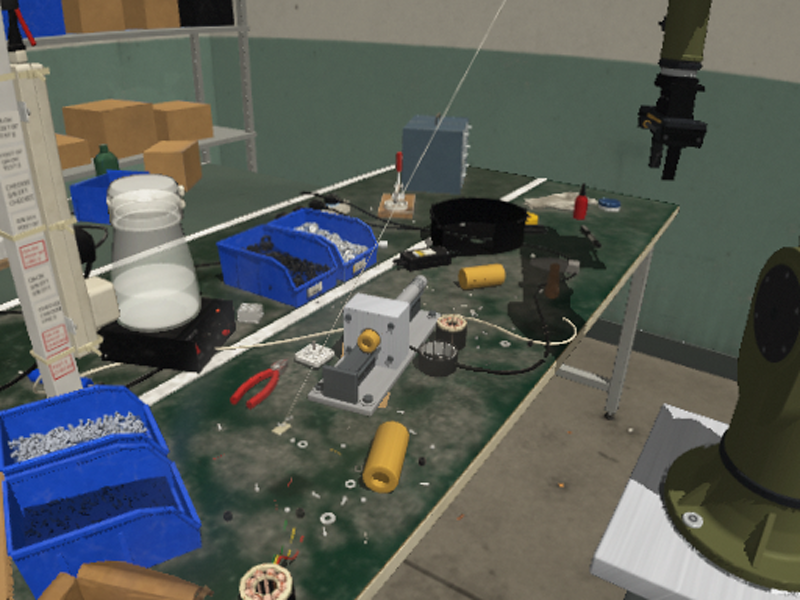

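View pics/top0.png

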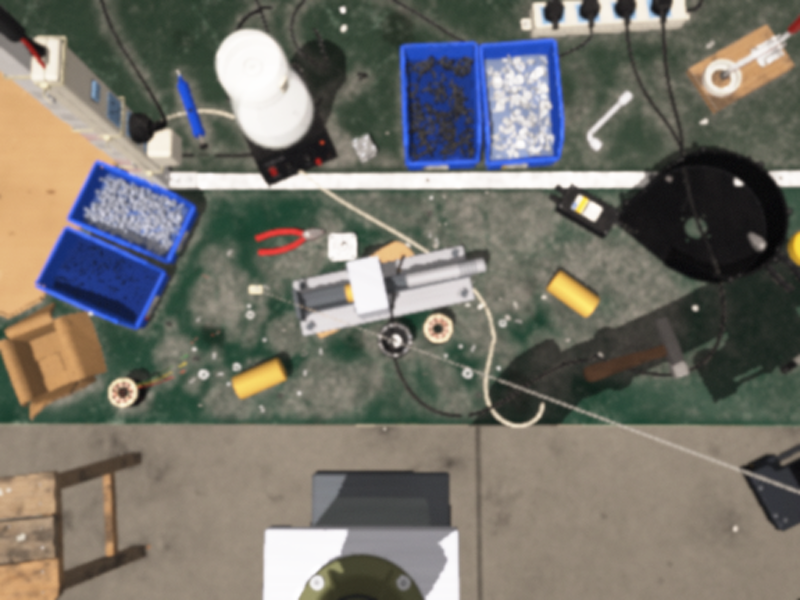

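Candidates for the sleeve: a brass cylinder in the bore (scene ~(370,340), top ~(350,292)), a loose one at scene (385,458)/top (258,378), and another at scene (482,276)/top (572,292). The one in the bore fits the description, being smallest and seated in the block. I'll confirm it with an enlarged crop. A taut cord also runs diagonally over the jig from the anchor at top (255,290).

```bash
cat > h.py <<'E'
import numpy as np, cv2
from cell import env
def ray(n,uv):
    m=env.camera_model(n); d=np.array([(uv[0]-m['cx'])/m['fx'],(uv[1]-m['cy'])/m['fy']]); s=d.copy()
    for _ in range(20): s=d/(1+m['k1']*(s@s))
    R=np.array(m['R']); return -R.T@np.array(m['t']), R.T@np.array([s[0],s[1],1.])
def onz(n,uv,z):
    c,d=ray(n,uv); return c+d*(z-c[2])/d[2]
def proj(n,X):
    m=env.camera_model(n); p=np.array(m['R'])@np.array(X)+m['t']; s=p[:2]/p[2]; s=s*(1+m['k1']*(s@s))
    return np.array([s[0]*m['fx']+m['cx'],s[1]*m['fy']+m['cy']])
E
python3 - <<'E'
import cv2,numpy as np
t=cv2.imread('top_raw.png')[150:220,180:320]; s=cv2.imread('scene_raw.png')[170:270,190:290]
cv2.imwrite('pics/crop1.png',cv2.resize(t,(800,400),interpolation=cv2.INTER_CUBIC))
cv2.imwrite('pics/crop2.png',cv2.resize(s,(600,600),interpolation=cv2.INTER_CUBIC))
E
```

```text
(no output)
```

View pics/crop1.png

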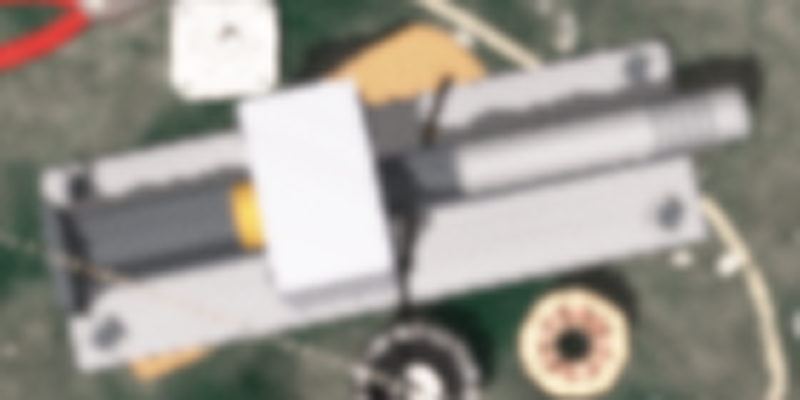

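View pics/crop2.png

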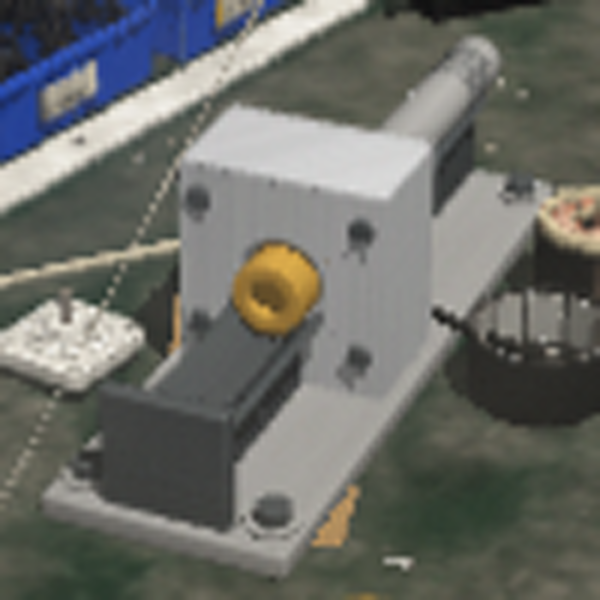

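Crops: crop1 shows the block top with corners (240,100), (355,82), (393,275), (285,293), the drift running from about (460,172) to its back at (747,112), and brass sticking out at x 235–268. crop2 confirms that the brass sleeve in the bore, at (277,287), is the small one. The two loose cylinders are clearly larger.

Run:
```python
from h import *
np.set_printoptions(precision=4,suppress=True)
f=lambda p:(np.array(p)+.5)/(800/140)-.5+np.array([180,150])
C=[onz('top',f(p),.098) for p in [(240,100),(355,82),(393,275),(285,293)]]
for c in C: print('blk',c)
print('mid',np.mean(C,0), [np.linalg.norm(C[i]-C[(i+1)%4]) for i in range(4)])
B=[onz('top',f(p),.012) for p in [(42,172),(665,40),(707,235),(80,368)]]
print('base',*B,np.mean(B,0)); 
print('base yaw',np.degrees(np.arctan2(*(B[0]-B[1])[[1,0]])),np.degrees(np.arctan2(*(B[3]-B[2])[[1,0]])),np.linalg.norm(B[0]-B[1]))
t=onz('top',f((460,172)),.055);b=onz('top',f((747,112)),.055)
print('drift tip,back',t,b,np.linalg.norm(t-b),np.degrees(np.arctan2(*(t-b)[[1,0]])))
g=lambda p:(np.array(p)+.5)/6-.5+np.array([190,170])
print('sleeve end z55?',onz('scene',g((277,287)),.055), 'drift back scene', onz('scene',g((482,60)),.055))
# cord
q=lambda p:(np.array(p)+.5)/1.5625-.5
def pl(n,a,b_):
    c,d1=ray(n,q(a));_,d2=ray(n,q(b_));N=np.cross(d1,d2);return N,N@c
N1,k1=pl('top',(255,290),(800,490));N2,k2=pl('scene',(285,428),(505,0))
for z in(0,.1,.2,.3,.4,.6): print('cord',z,np.linalg.solve(np.array([N1[:2],N2[:2]]),[k1-N1[2]*z,k2-N2[2]*z]))
for n,p,z in [('stator',(574,342),.043),('bell',(415,365),.031)]: print(n,onz('top',f(p),z))
```

```text
blk [0.5793 0.0206 0.098 ]
blk [ 0.5872 -0.0295  0.098 ]
blk [ 0.5025 -0.0465  0.098 ]
blk [0.4947 0.0001 0.098 ]
mid [ 0.5409 -0.0138  0.098 ] [np.float64(0.05067995170013137), np.float64(0.0863891600132268), np.float64(0.04718800304092284), np.float64(0.08705304529416465)]
base [0.5618 0.1217 0.012 ] [ 0.6246 -0.1706  0.012 ] [ 0.532  -0.1893  0.012 ] [0.4697 0.1019 0.012 ] [ 0.547  -0.0341  0.012 ]
base yaw 102.1274633382173 102.09150479132464 0.2989816891533805
drift tip,back [ 0.5546 -0.0748  0.055 ] [ 0.582  -0.2041  0.055 ] 0.1322102339085424 101.94138050232044
sleeve end z55? [0.5357 0.0147 0.055 ] drift back scene [ 0.5809 -0.2049  0.055 ]
cord 0 [0.5463 0.1834]
cord 0.1 [0.5199 0.1296]
cord 0.2 [0.4936 0.0758]
cord 0.3 [0.4672 0.022 ]
cord 0.4 [ 0.4408 -0.0318]
cord 0.6 [ 0.3881 -0.1394]
stator [ 0.4789 -0.1262  0.043 ]
bell [ 0.4695 -0.0542  0.031 ]
```

```bash
cat >> h.py <<'E'
from scipy.spatial.transform import Rotation as Ro
O=np.array([.5409,-.0138,0]); Y=102.1; u=np.array([np.cos(np.radians(Y)),np.sin(np.radians(Y)),0]); v=np.array([-u[1],u[0],0])
def J(x,y,z): return O+x*u+y*v+np.array([0,0,z])
def toJ(p): d=np.array(p)-O; return np.array([d@u,d@v,p[2]])
def rows(target,tilt,n):
    o=env.get_obs(); R0=Ro.from_euler('xyz',o['tool_rot'],degrees=True); R1=Ro.from_euler('xyz',[180,0,Y],degrees=True)*Ro.from_rotvec([0,np.radians(tilt),0])
    w=(R0.inv()*R1).as_rotvec()/n; d=(target-o['tool_pos'])/n
    for k in range(n): print(np.round((R0*Ro.from_rotvec(w*k)).inv().apply(d)*1000,1),np.round(w,4))
E
python3 -c "
from h import *
rows(J(-.18,0,.16),15,15)"
```

```text
[ 29.  -14.9   4.1] [ 0.0115  0.0147 -0.0877]
[ 30.1 -12.2   4.7] [ 0.0115  0.0147 -0.0877]
[31.  -9.5  5.3] [ 0.0115  0.0147 -0.0877]
[31.6 -6.7  5.9] [ 0.0115  0.0147 -0.0877]
[32.  -3.8  6.4] [ 0.0115  0.0147 -0.0877]
[32.1 -0.9  6.9] [ 0.0115  0.0147 -0.0877]
[32.   2.   7.3] [ 0.0115  0.0147 -0.0877]
[31.6  4.8  7.8] [ 0.0115  0.0147 -0.0877]
[30.9  7.7  8.2] [ 0.0115  0.0147 -0.0877]
[30.  10.4  8.5] [ 0.0115  0.0147 -0.0877]
[28.8 13.1  8.8] [ 0.0115  0.0147 -0.0877]
[27.4 15.7  9.1] [ 0.0115  0.0147 -0.0877]
[25.8 18.1  9.3] [ 0.0115  0.0147 -0.0877]
[24.  20.4  9.4] [ 0.0115  0.0147 -0.0877]
[21.9 22.6  9.5] [ 0.0115  0.0147 -0.0877]
```

Call:
step_arm(moves=[{"dp":[29,-14.9,4.1],"dr":[0.0115,0.0147,-0.0877],"fingers":0},{"dp":[30.1,-12.2,4.7],"dr":[0.0115,0.0147,-0.0877],"fingers":0},{"dp":[31,-9.5,5.3],"dr":[0.0115,0.0147,-0.0877],"fingers":0},{"dp":[31.6,-6.7,5.9],"dr":[0.0115,0.0147,-0.0877],"fingers":0},{"dp":[32,-3.8,6.4],"dr":[0.0115,0.0147,-0.0877],"fingers":0}])

```text
time_s: 0.72
tool_pos: [0.3847, -0.4512, 0.2013]
tool_rot: [-177.7, -4.8, 51.4]
force: [-0.0, -0.2, 0.2]
grip_width: 0.087
grasp_force: 0.0
```

Call:
step_arm(moves=[{"dp":[32.1,-0.9,6.9],"dr":[0.0115,0.0147,-0.0877],"fingers":0},{"dp":[32,2,7.3],"dr":[0.0115,0.0147,-0.0877],"fingers":0},{"dp":[31.6,4.8,7.8],"dr":[0.0115,0.0147,-0.0877],"fingers":0},{"dp":[30.9,7.7,8.2],"dr":[0.0115,0.0147,-0.0877],"fingers":0},{"dp":[30,10.4,8.5],"dr":[0.0115,0.0147,-0.0877],"fingers":0}])

```text
time_s: 1.35
tool_pos: [0.4825, -0.3201, 0.1808]
tool_rot: [-177.7, -10.1, 76.7]
force: [-0.7, -0.8, 0.3]
grip_width: 0.0869
grasp_force: 0.0
```

Call:
step_arm(moves=[{"dp":[28.8,13.1,8.8],"dr":[0.0115,0.0147,-0.0877],"fingers":0.4},{"dp":[27.4,15.7,9.1],"dr":[0.0115,0.0147,-0.0877],"fingers":0.4},{"dp":[25.8,18.1,9.3],"dr":[0.0115,0.0147,-0.0877],"fingers":0.4},{"dp":[24,20.4,9.4],"dr":[0.0115,0.0147,-0.0877],"fingers":0.4},{"dp":[21.9,22.6,9.5],"dr":[0.0115,0.0147,-0.0877],"fingers":0.4}])

```text
time_s: 1.98
tool_pos: [0.5801, -0.1889, 0.1601]
tool_rot: [180.0, -15.0, 102.4]
force: [-0.4, -0.2, -0.1]
grip_width: 0.0534
grasp_force: 0.0
```

Run:
```python
from h import *
a=[cv2.resize(env.read_camera(n)[:,:,::-1],(800,600)) for n in('scene','top')]
a=[a[0][0:600,200:600],a[1][0:600,200:600]]
cv2.imwrite('pics/hover.png',np.hstack(a))
o=env.get_obs(); print(o['time_s'],toJ(o['tool_pos']),o['tool_rot'],o['qpos'],o['force'],o['grip_width'])
rows(J(-.18,0,.08),15,5)
```

```text
2.075 [-0.1754548  -0.00382251  0.15977686] [179.90653338 -15.15286089 102.66731679] [ 43.84237247  24.95064693 -28.12511195  85.74076181  -1.70472313
  79.53515402  30.29850712] [0.39142597 1.76615642 0.06251759] 0.052674063174379414
[-5.  -0.8 15.2] [-0.0002 -0.0005  0.0019]
[-5.  -0.8 15.2] [-0.0002 -0.0005  0.0019]
[-5.  -0.8 15.2] [-0.0002 -0.0005  0.0019]
[-5.  -0.8 15.2] [-0.0002 -0.0005  0.0019]
[-5.  -0.8 15.2] [-0.0002 -0.0005  0.0019]
```

View pics/hover.png

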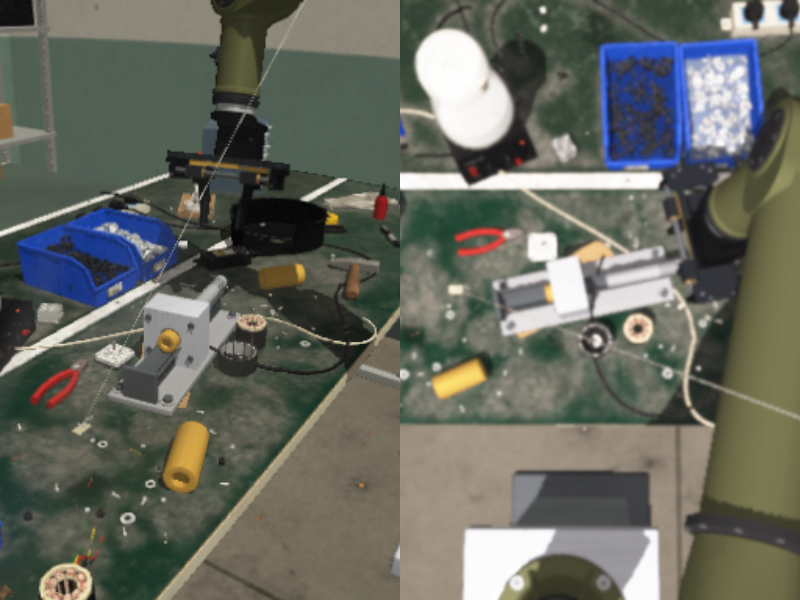

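The hover picture shows the hand lined up over the drift, with the cord nearer the camera than the arm in both views. I'll fit a rough link model so I can monitor the cord clearance.

```bash
cat >> h.py <<'E'
def fk(q,s,P):
    h,a,b,L=P; q=np.radians(q); z=lambda t:Ro.from_rotvec([0,0,t]); y=lambda t:Ro.from_rotvec([0,t,0])
    R=z(s[0]*q[0])*y(q[1]); e=np.array([0,0,h])+R.apply([0,0,a]); R=R*z(s[1]*q[2])*y(q[3]); w=e+R.apply([0,0,b])
    R=R*z(s[2]*q[4])*y(q[5]); t=w+R.apply([0,0,L]); return e,w,t,R*z(s[3]*q[6])
S0=[64.578,18.41,-4.016,83.13,1.295,78.541,-3.26]
E
python3 - <<'E'
from h import *
import itertools
from scipy.optimize import least_squares
np.set_printoptions(precision=3,suppress=True)
o=env.get_obs(); Q=[S0,o['qpos']]; T=[np.array([.287,-.5826,.2222]),o['tool_pos']]; E=[[-179.9,0,26.23],o['tool_rot']]
best=[]
for s in itertools.product([-1,1],repeat=4):
    A=[fk(q,s,(.3,.4,.4,.3))[3].inv()*Ro.from_euler('xyz',e,degrees=True) for q,e in zip(Q,E)]
    best.append(((A[0].inv()*A[1]).magnitude(),s,A[0].as_euler('xyz',degrees=True)))
best.sort(key=lambda b:b[0]); print(*best[:3],sep='\n')
s=best[0][1]
r=least_squares(lambda P:np.concatenate([fk(q,s,P)[2]-t for q,t in zip(Q,T)]),[.3,.4,.4,.3]); print(r.x,r.fun)
print(fk(Q[1],s,r.x)[:3])
E
```

```text
(0.0011220309983711978, (-1, -1, -1, -1), array([ 0.064,  0.004, 90.001]))
(0.10073572207461899, (-1, -1, 1, -1), array([-0.069, -2.531, 89.49 ]))
(0.7911811075621111, (1, -1, 1, -1), array([  -1.757,    1.729, -141.386]))
[0.051 1.103 0.312 0.819] [ 0.013  0.003 -0.006 -0.004 -0.002  0.006]
(array([ 0.336, -0.322,  1.051]), array([ 0.623, -0.395,  0.957]), array([ 0.578, -0.186,  0.166]))
```

Run:
```python
from h import *
o=env.get_obs(); p=o['tool_pos']; R=Ro.from_euler('xyz',o['tool_rot'],degrees=True); z=R.apply([0,0,1])
for L in (.2,.25,.3,.35,.4,.45,.5): X=p-L*z; print(L,X.round(3),'scene half-crop',(proj('scene',X)*1.5625-[200,0]).round(),'top half',(proj('top',X)*1.5625-[200,0]).round())
e,w,t,Rt=fk(o['qpos'],(-1,-1,-1,-1),(.3,.4,.4,.3)); print('forearm dir',(w-e)/.4,'upper dir',(e-[0,0,.3])/.4)
for z in(.3,.4,.5,.6,.7): c=np.array([.5463-.2637*z,.1834-.538*z,z]); print(z,(proj('top',c)*1.5625-[200,0]).round(), (proj('scene',c)*1.5625-[200,0]).round())
```

```text
0.2 [ 0.593 -0.236  0.353] scene half-crop [232. 103.] top half [336. 210.]
0.25 [ 0.595 -0.248  0.401] scene half-crop [236.  71.] top half [354. 196.]
0.3 [ 0.598 -0.261  0.449] scene half-crop [240.  39.] top half [375. 181.]
0.35 [ 0.601 -0.274  0.498] scene half-crop [243.   7.] top half [399. 164.]
0.4 [ 0.604 -0.287  0.546] scene half-crop [247. -26.] top half [426. 144.]
0.45 [ 0.606 -0.299  0.594] scene half-crop [251. -58.] top half [457. 120.]
0.5 [ 0.609 -0.312  0.642] scene half-crop [255. -90.] top half [495.  93.]
forearm dir [ 0.92334729 -0.23498797 -0.30366172] upper dir [ 0.30424948 -0.29219699  0.90667148]
0.3 [129. 317.] [210. 181.]
0.4 [165. 330.] [256.  93.]
0.5 [212. 347.] [302.   5.]
0.6 [277. 371.] [347. -80.]
0.7 [370. 405.] [ 390. -161.]
```

```bash
python3 -c "
from h import *
rows(J(-.18,0,.075),22,10)"
```

```text
[-2.7 -0.4  8.1] [-0.0002  0.0119  0.0009]
[-2.7 -0.4  8. ] [-0.0002  0.0119  0.0009]
[-2.8 -0.4  8. ] [-0.0002  0.0119  0.0009]
[-2.9 -0.4  8. ] [-0.0002  0.0119  0.0009]
[-3.  -0.4  7.9] [-0.0002  0.0119  0.0009]
[-3.1 -0.4  7.9] [-0.0002  0.0119  0.0009]
[-3.2 -0.4  7.9] [-0.0002  0.0119  0.0009]
[-3.3 -0.4  7.8] [-0.0002  0.0119  0.0009]
[-3.4 -0.4  7.8] [-0.0002  0.0119  0.0009]
[-3.5 -0.4  7.7] [-0.0002  0.0119  0.0009]
```

Call:
step_arm(moves=[{"dp":[-2.7,-0.4,8],"dr":[0,0.012,0.001],"fingers":0.4},{"dp":[-2.7,-0.4,8],"dr":[0,0.012,0.001],"fingers":0.4},{"dp":[-2.8,-0.4,8],"dr":[0,0.012,0.001],"fingers":0.4},{"dp":[-2.9,-0.4,8],"dr":[0,0.012,0.001],"fingers":0.4},{"dp":[-3,-0.4,7.9],"dr":[0,0.012,0.001],"fingers":0.4}])

```text
time_s: 2.7
tool_pos: [0.5771, -0.1937, 0.1175]
tool_rot: [-179.9, -18.4, 101.7]
force: [-0.1, 0.3, -0.5]
grip_width: 0.0522
grasp_force: 0.0
```

Call:
step_arm(moves=[{"dp":[-3.1,-0.4,7.9],"dr":[0,0.012,0.001],"fingers":0.4},{"dp":[-3.2,-0.4,7.9],"dr":[0,0.012,0.001],"fingers":0.4},{"dp":[-3.3,-0.4,7.8],"dr":[0,0.012,0.001],"fingers":0.4},{"dp":[-3.4,-0.4,7.8],"dr":[0,0.012,0.001],"fingers":0.4},{"dp":[-3.5,-0.4,7.7],"dr":[0,0.012,0.001],"fingers":0.4}])

```text
time_s: 3.32
tool_pos: [0.5757, -0.1961, 0.0752]
tool_rot: [-179.8, -21.8, 101.4]
force: [-0.8, 0.5, -0.0]
grip_width: 0.0522
grasp_force: 0.0
```

Run:
```python
from h import *
a=env.read_camera('scene')[:,:,::-1]; b=env.read_camera('top')[:,:,::-1]
cv2.imwrite('pics/pre.png',np.hstack([cv2.resize(a[120:240,200:300],(400,480)),cv2.resize(b[140:236,230:310],(400,480),interpolation=cv2.INTER_CUBIC)]))
o=env.get_obs(); print(o['time_s'],toJ(o['tool_pos']),o['tool_rot'],o['force'],o['grip_width'],o['qpos'])
rows(J(-.18,0,.0548),22,5)
```

```text
3.425 [-0.18566156  0.00503767  0.07425897] [-179.65497194  -21.85624107  101.34699271] [-0.37425058 -0.47525185  0.27835923] 0.05267812492586476 [ 46.32821466  32.84931699 -27.18303308  86.8251258   -3.8171358
  75.77342991  34.17077229]
[-0.4  1.   4. ] [-0.0002  0.0005 -0.0024]
[-0.4  1.   4. ] [-0.0002  0.0005 -0.0024]
[-0.4  1.   4. ] [-0.0002  0.0005 -0.0024]
[-0.4  1.   4. ] [-0.0002  0.0005 -0.0024]
[-0.4  1.   4. ] [-0.0002  0.0005 -0.0024]
```

View pics/pre.png

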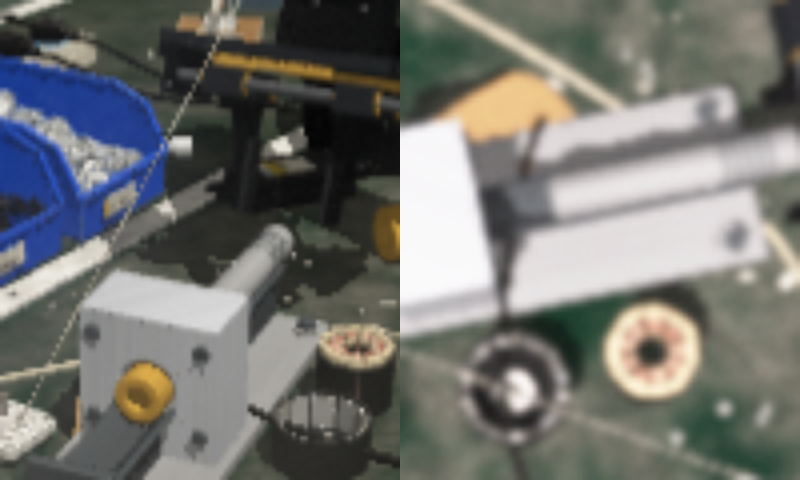

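Call:
step_arm(moves=[{"dp":[0,0,0],"fingers":0.4},{"dp":[0,0,0],"fingers":0.4},{"dp":[0,0,0],"fingers":0.4},{"dp":[0,0,0],"fingers":0.4},{"dp":[0,0,0],"fingers":0.4}])

```text
validation failed for argument at $.mo...
```

Run:
```python
from h import *
o=env.get_obs(); p=o['tool_pos'];R=Ro.from_euler('xyz',o['tool_rot'],degrees=True); print(toJ(p),o['tool_rot'])
for s in(-.026,0,.026): print((proj('scene',p+R.apply([0,s,0]))-[200,120])*4)
print('drift back top',(proj('scene',J(-.193,0,.067))-[200,120])*4)
rows(J(-.18,0,.0548),22,5)
```

```text
[-0.18566156  0.00503767  0.07425897] [-179.65497194  -21.85624107  101.34699271]
[318.28898009 225.01732004]
[281.60138159 218.64337858]
[245.49600415 212.38074755]
drift back top [277.82010096 223.22588497]
[-0.4  1.   4. ] [-0.0002  0.0005 -0.0024]
[-0.4  1.   4. ] [-0.0002  0.0005 -0.0024]
[-0.4  1.   4. ] [-0.0002  0.0005 -0.0024]
[-0.4  1.   4. ] [-0.0002  0.0005 -0.0024]
[-0.4  1.   4. ] [-0.0002  0.0005 -0.0024]
```

Call:
step_arm(moves=[{"dp":[1,1,0],"dr":[0,0,-0.003],"fingers":0.4},{"dp":[1,1,0],"dr":[0,0,-0.003],"fingers":0.4},{"dp":[0,0,0],"dr":[0,0,0],"fingers":0.4},{"dp":[0,0,0],"dr":[0,0,0],"fingers":0.4},{"dp":[0,0,0],"dr":[0,0,0],"fingers":0.4}])

```text
time_s: 4.05
tool_pos: [0.5773, -0.1939, 0.0766]
tool_rot: [-179.9, -21.8, 101.8]
force: [-0.3, 0.1, -0.0]
grip_width: 0.0524
grasp_force: 0.0
```

Run:
```python
from h import *
o=env.get_obs(); print(o['time_s'],toJ(o['tool_pos']),o['tool_rot'],o['joint_velocities'])
rows(J(-.18,0,.0548),22,5)
```

```text
4.05 [-0.18373508  0.00213071  0.07656656] [-179.91001228  -21.75783873  101.80247941] [ 0.03457341  0.14562821  0.01289317 -0.03847351  0.02876779  0.07435299
  0.08726898]
[-0.9  0.4  4.3] [ 0.0001  0.0008 -0.001 ]
[-0.9  0.4  4.3] [ 0.0001  0.0008 -0.001 ]
[-0.9  0.4  4.3] [ 0.0001  0.0008 -0.001 ]
[-0.9  0.4  4.3] [ 0.0001  0.0008 -0.001 ]
[-0.9  0.4  4.3] [ 0.0001  0.0008 -0.001 ]
```

Call:
step_arm(moves=[{"dp":[-0.5,0.5,5],"dr":[0,0,-0.001],"fingers":0.4},{"dp":[-0.5,0.5,5],"dr":[0,0,-0.001],"fingers":0.4},{"dp":[-0.5,0.5,4],"dr":[0,0,-0.001],"fingers":0.4},{"dp":[-0.5,0.5,2.5],"dr":[0,0,-0.001],"fingers":0.4},{"dp":[0,0,0],"dr":[0,0,0],"fingers":0.4}])

```text
time_s: 4.68
tool_pos: [0.5783, -0.1891, 0.0602]
tool_rot: [-180.0, -21.8, 102.1]
force: [0.4, -0.0, 0.4]
grip_width: 0.0522
grasp_force: 0.0
```

Call:
step_arm(moves=[{"dp":[0,0,1],"dr":[0,0,0],"fingers":0.4},{"dp":[0,0,1],"dr":[0,0,0],"fingers":0.4},{"dp":[0,0,0],"dr":[0,0,0],"fingers":0.4},{"dp":[0,0,0],"dr":[0,0,0],"fingers":0.4},{"dp":[0,0,0],"dr":[0,0,0],"fingers":0.4}])

```text
time_s: 5.3
tool_pos: [0.5783, -0.1886, 0.0586]
tool_rot: [180.0, -21.8, 102.0]
force: [0.2, -0.2, 0.2]
grip_width: 0.0524
grasp_force: 0.0
```

Run:
```python
from h import *
o=env.get_obs(); print(o['time_s'],toJ(o['tool_pos']),o['tool_rot'],o['force'])
rows(J(-.18,0,.0548),22,1)
```

```text
5.3 [-1.78722000e-01  8.42251191e-05  5.86308502e-02] [179.99509013 -21.76509157 102.04771298] [ 0.23805096 -0.23924102  0.17085423]
[-2.6  0.1  3.1] [ 0.0004  0.0041 -0.0008]
```

Call:
step_arm(moves=[{"dp":[-1.2,0,1.6],"dr":[0,0,0],"fingers":0.4},{"dp":[-1.2,0,1.4],"dr":[0,0,0],"fingers":0.4},{"dp":[0,0,0],"dr":[0,0,0],"fingers":0.4},{"dp":[0,0,0],"dr":[0,0,0],"fingers":0.4},{"dp":[0,0,0],"dr":[0,0,0],"fingers":0.4}])

```text
time_s: 5.92
tool_pos: [0.5785, -0.1896, 0.0549]
tool_rot: [180.0, -21.8, 102.1]
force: [0.3, -0.3, -0.5]
grip_width: 0.0521
grasp_force: 0.0
```

Call:
step_arm(moves=[{"dp":[0,0,0],"dr":[0,0,0],"fingers":0.6},{"dp":[0,0,0],"dr":[0,0,0],"fingers":0.7},{"dp":[0,0,0],"dr":[0,0,0],"fingers":0.8},{"dp":[0,0,0],"dr":[0,0,0],"fingers":0.8},{"dp":[0,0,0],"dr":[0,0,0],"fingers":0.8}], squeeze=25)

```text
time_s: 6.55
tool_pos: [0.5803, -0.1893, 0.0555]
tool_rot: [179.8, -21.7, 102.1]
force: [5.6, 0.7, -0.5]
grip_width: 0.0218
grasp_force: 25.0
```

Call:
step_arm(moves=[{"dp":[0,1,0],"dr":[0,0,0],"fingers":0.8},{"dp":[0,1,0],"dr":[0,0,0],"fingers":0.8},{"dp":[0,0,0],"dr":[0,0,0],"fingers":0.8},{"dp":[0,0,0],"dr":[0,0,0],"fingers":0.8},{"dp":[0,0,0],"dr":[0,0,0],"fingers":0.8}])

```text
time_s: 7.18
tool_pos: [0.5805, -0.1893, 0.0552]
tool_rot: [180.0, -21.8, 102.0]
force: [2.5, -0.7, 4.1]
grip_width: 0.0218
grasp_force: 25.0
```

Run:
```python
from h import *
o=env.get_obs(); print(o['time_s'],toJ(o['tool_pos']),o['tool_rot'],o['force'],o['grip_width'])
a=env.read_camera('scene')[:,:,::-1]; b=env.read_camera('top')[:,:,::-1]
cv2.imwrite('pics/grip.png',np.hstack([cv2.resize(a[120:240,200:300],(400,480)),cv2.resize(b[140:236,240:320],(400,480),interpolation=cv2.INTER_CUBIC)]))
```

```text
7.175 [-0.17988665 -0.00196607  0.05519742] [179.98706208 -21.76220681 102.04766463] [ 2.53912335 -0.67538841  4.05187631] 0.021791804008792198
```

View pics/grip.png

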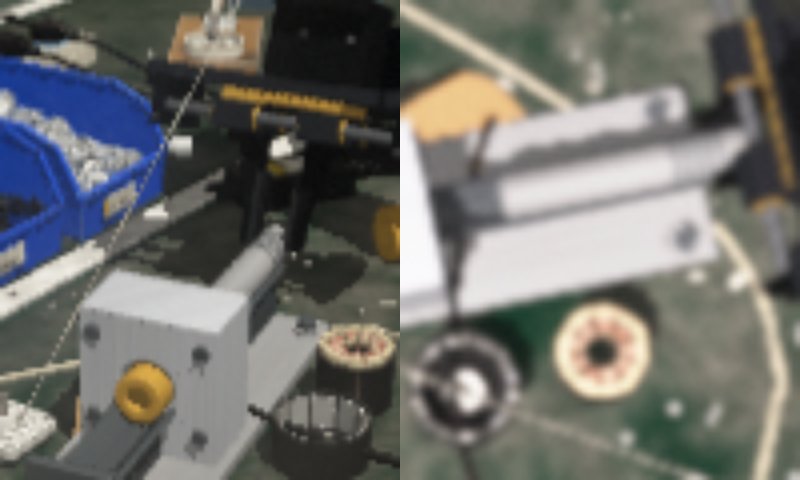

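Call:
step_arm(moves=[{"dp":[3.7,0,1.48],"dr":[0,0,0],"fingers":0.8},{"dp":[3.7,0,1.48],"dr":[0,0,0],"fingers":0.8},{"dp":[3.7,0,1.48],"dr":[0,0,0],"fingers":0.8},{"dp":[3.7,0,1.48],"dr":[0,0,0],"fingers":0.8},{"dp":[3.7,0,1.48],"dr":[0,0,0],"fingers":0.8}])

```text
time_s: 7.9
tool_pos: [0.5776, -0.174, 0.0551]
tool_rot: [179.8, -21.4, 101.9]
force: [4.2, -6.1, 3.9]
grip_width: 0.0222
grasp_force: 25.0
```

Call:
step_arm(moves=[{"dp":[3.7,0,1.48],"dr":[0,0,0],"fingers":0.8},{"dp":[3.7,0,1.48],"dr":[0,0,0],"fingers":0.8},{"dp":[3.7,0,1.48],"dr":[0,0,0],"fingers":0.8},{"dp":[3.7,0,1.48],"dr":[0,0,0],"fingers":0.8},{"dp":[3.7,0,1.48],"dr":[0,0,0],"fingers":0.8}])

```text
time_s: 8.52
tool_pos: [0.5735, -0.1547, 0.055]
tool_rot: [179.8, -21.4, 101.9]
force: [4.3, -7.0, 3.9]
grip_width: 0.0217
grasp_force: 25.0
```

Run:
```python
from h import *
o=env.get_obs(); print(o['time_s'],toJ(o['tool_pos']),o['tool_rot'],o['force'],o['wrist_torque'],o['grip_width'])
```

```text
8.525 [-0.14458586 -0.00230441  0.05504987] [179.84700156 -21.36131338 101.92440878] [ 4.33533304 -7.00030998  3.8620174 ] [-1.5024598  -1.14398518 -0.21763703] 0.021660242161509465
```

Call:
step_arm(moves=[{"dp":[3.7,0.1,1.48],"dr":[0,0,0],"fingers":0.8},{"dp":[3.7,0.1,1.48],"dr":[0,0,0],"fingers":0.8},{"dp":[3.7,0.1,1.48],"dr":[0,0,0],"fingers":0.8},{"dp":[3.7,0.1,1.48],"dr":[0,0,0],"fingers":0.8},{"dp":[3.7,0.1,1.48],"dr":[0,0,0],"fingers":0.8}])

```text
time_s: 9.15
tool_pos: [0.5697, -0.1367, 0.055]
tool_rot: [179.9, -21.3, 101.9]
force: [3.8, -8.8, 5.2]
grip_width: 0.0217
grasp_force: 25.1
```

Call:
step_arm(moves=[{"dp":[3.7,0,1.48],"dr":[0,0,0],"fingers":0.8},{"dp":[3.7,0,1.48],"dr":[0,0,0],"fingers":0.8},{"dp":[3.7,0,1.48],"dr":[0,0,0],"fingers":0.8},{"dp":[3.7,0,1.48],"dr":[0,0,0],"fingers":0.8},{"dp":[3.7,0,1.48],"dr":[0,0,0],"fingers":0.8}])

```text
time_s: 9.78
tool_pos: [0.5656, -0.1178, 0.055]
tool_rot: [179.9, -21.2, 101.9]
force: [4.0, -10.5, 5.5]
grip_width: 0.0217
grasp_force: 25.1
```

Run:
```python
from h import *
o=env.get_obs(); print(o['time_s'],toJ(o['tool_pos']),o['tool_rot'],o['force'],o['wrist_torque'],o['grip_width'])
a=env.read_camera('scene')[:,:,::-1]; b=env.read_camera('top')[:,:,::-1]
cv2.imwrite('scene_p.png',a)
cv2.imwrite('pics/push.png',np.hstack([cv2.resize(a[0:288,180:372],(400,600)),cv2.resize(b[100:340,180:340],(400,600))]))
```

```text
9.775 [-0.1068774  -0.00237945  0.0550426 ] [179.87219765 -21.21178689 101.85164987] [  4.03031964 -10.48305414   5.53470205] [-2.15490775 -0.86003755  0.04072967] 0.021716773057146366
```

View pics/push.png

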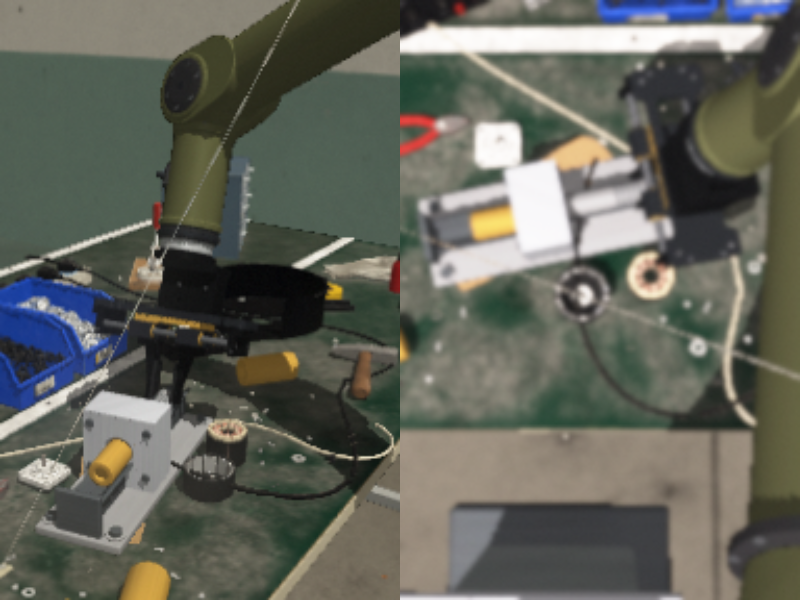

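Call:
step_arm(moves=[{"dp":[3.7,0,1.48],"dr":[0,0,0],"fingers":0.8},{"dp":[3.7,0,1.48],"dr":[0,0,0],"fingers":0.8},{"dp":[3.7,0,1.48],"dr":[0,0,0],"fingers":0.8},{"dp":[2.8,0,1.1],"dr":[0,0,0],"fingers":0.8},{"dp":[2.8,0,1.1],"dr":[0,0,0],"fingers":0.8}])

```text
time_s: 10.5
tool_pos: [0.5619, -0.1008, 0.055]
tool_rot: [179.9, -21.2, 101.8]
force: [3.1, -11.2, 5.8]
grip_width: 0.022
grasp_force: 25.1
```

Run:
```python
from h import *
o=env.get_obs(); print(o['time_s'],toJ(o['tool_pos']),o['tool_rot'],o['force'],o['grip_width'])
b=env.read_camera('top'); h=cv2.cvtColor(b,cv2.COLOR_RGB2HSV)
m=cv2.inRange(h,(15,110,90),(32,255,255)); m[:150]=0;m[225:]=0;m[:,:185]=0;m[:,260:]=0
n,l,st,c=cv2.connectedComponentsWithStats(m)
for k in range(1,n):
    if st[k,4]>25:
        ys,xs=np.where(l==k); P=np.array([toJ(onz('top',(x,y),.055)) for x,y in zip(xs,ys)]); print(st[k],P[:,0].min(),P[:,0].max(),P[:,1].min(),P[:,1].max())
```

```text
10.5 [-0.08950913 -0.0023177   0.05504721] [179.87843422 -21.18089419 101.82454156] [  3.1100495  -11.17048689   5.77166493] 0.022025091973326895
[202 182  24  15 258] 0.031693691173628184 0.0886382105888583 -0.016560567269379805 0.013870082370404529
```

Call:
step_arm(moves=[{"dp":[2.8,0,1.1],"dr":[0,0,0],"fingers":0.8},{"dp":[2.8,0,1.1],"dr":[0,0,0],"fingers":0.8},{"dp":[0,0,0],"dr":[0,0,0],"fingers":0.8},{"dp":[0,0,0],"dr":[0,0,0],"fingers":0.8},{"dp":[0,0,0],"dr":[0,0,0],"fingers":0.8}])

```text
time_s: 11.18
tool_pos: [0.5605, -0.0942, 0.055]
tool_rot: [179.9, -21.3, 101.8]
force: [2.5, -9.6, 6.0]
grip_width: 0.0218
grasp_force: 25.1
```

Run:
```python
from h import *
o=env.get_obs(); print(o['time_s'],toJ(o['tool_pos']),o['force'],o['grip_width'])
b=env.read_camera('top'); h=cv2.cvtColor(b,cv2.COLOR_RGB2HSV)
m=cv2.inRange(h,(15,110,90),(32,255,255)); m[:150]=0;m[225:]=0;m[:,:185]=0;m[:,260:]=0
n,l,st,c=cv2.connectedComponentsWithStats(m)
for k in range(1,n):
    if st[k,4]>25:
        ys,xs=np.where(l==k); P=np.array([toJ(onz('top',(x,y),.055)) for x,y in zip(xs,ys)]); print(st[k],P[:,0].min(),P[:,0].max(),P[:,1].min(),P[:,1].max())
a=env.read_camera('scene')[:,:,::-1]
cv2.imwrite('pics/out.png',np.hstack([cv2.resize(a[180:270,190:265],(400,480)),cv2.resize(b[150:222,185:245,::-1],(400,480),interpolation=cv2.INTER_CUBIC)]))
```

```text
11.175 [-0.08269247 -0.00231738  0.05504567] [ 2.51864543 -9.59666946  6.03537139] 0.021848908148303016
[200 183  25  15 267] 0.034772525847812916 0.09565797123213515 -0.016560567269379805 0.013870082370404529
```

View pics/out.png

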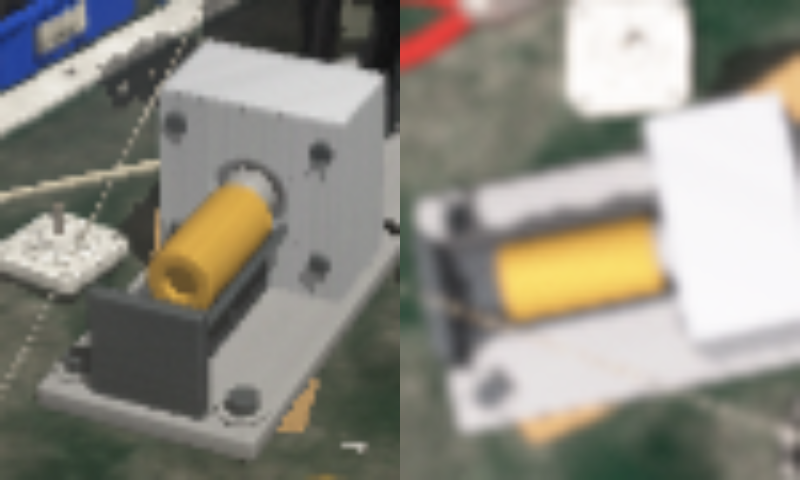

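The sleeve lies in the catch trough (out.png: brass from about (160,285) to (265,200), with the drift tip showing behind it). Next I draw the drift back.

Call:
step_arm(moves=[{"dp":[-3.7,0,-1.46],"dr":[0,0,0],"fingers":0.8},{"dp":[-7.4,0,-2.9],"dr":[0,0,0],"fingers":0.8},{"dp":[-7.4,0,-2.9],"dr":[0,0,0],"fingers":0.8},{"dp":[-7.4,0,-2.9],"dr":[0,0,0],"fingers":0.8},{"dp":[-7.4,0,-2.9],"dr":[0,0,0],"fingers":0.8}])

```text
time_s: 11.9
tool_pos: [0.5652, -0.116, 0.055]
tool_rot: [-179.8, -22.4, 102.3]
force: [-0.2, 9.4, 5.7]
grip_width: 0.0217
grasp_force: 25.0
```

Call:
step_arm(moves=[{"dp":[-7.4,0,-2.95],"dr":[0,0,0],"fingers":0.8},{"dp":[-7.4,0,-2.95],"dr":[0,0,0],"fingers":0.8},{"dp":[-7.4,0,-2.95],"dr":[0,0,0],"fingers":0.8},{"dp":[-7.4,0,-2.95],"dr":[0,0,0],"fingers":0.8},{"dp":[-7.4,0,-2.95],"dr":[0,0,0],"fingers":0.8}])

```text
time_s: 12.52
tool_pos: [0.5734, -0.1543, 0.055]
tool_rot: [-179.8, -22.4, 102.3]
force: [-0.5, 9.3, 6.5]
grip_width: 0.0216
grasp_force: 25.0
```

Call:
step_arm(moves=[{"dp":[-7.4,0,-2.95],"dr":[0,0,0],"fingers":0.8},{"dp":[-7.4,0,-2.95],"dr":[0,0,0],"fingers":0.8},{"dp":[0,0,0],"dr":[0,0,0],"fingers":0.8},{"dp":[0,0,0],"dr":[0,0,0],"fingers":0.8},{"dp":[0,0,0],"dr":[0,0,0],"fingers":0.8}])

```text
time_s: 13.15
tool_pos: [0.5771, -0.1711, 0.0549]
tool_rot: [-179.9, -22.3, 102.3]
force: [-0.4, 8.3, 6.1]
grip_width: 0.0217
grasp_force: 25.0
```

Run:
```python
from h import *
o=env.get_obs(); print(o['time_s'],toJ(o['tool_pos']),o['tool_rot'],o['force'],o['grip_width'])
```

```text
13.15 [-0.16143235 -0.00237016  0.05494439] [-179.85098878  -22.30931421  102.27334225] [-0.38872342  8.29667156  6.10285312] 0.021657802156550793
```

Call:
step_arm(moves=[{"dp":[-4.6,0,-1.9],"dr":[0,0,0],"fingers":0.8},{"dp":[-4.6,0,-1.9],"dr":[0,0,0],"fingers":0.8},{"dp":[0,0,0],"dr":[0,0,0],"fingers":0.8},{"dp":[2.5,0,1],"dr":[0,0,0],"fingers":0.8},{"dp":[2.5,0,1],"dr":[0,0,0],"fingers":0.8}])

```text
time_s: 13.78
tool_pos: [0.5791, -0.1808, 0.0549]
tool_rot: [-180.0, -21.8, 102.1]
force: [2.2, -3.1, 6.2]
grip_width: 0.0219
grasp_force: 25.0
```

Call:
step_arm(moves=[{"dp":[0,0,0],"dr":[0,0,0],"fingers":0.7},{"dp":[0,0,0],"dr":[0,0,0],"fingers":0.6},{"dp":[0,0,0],"dr":[0,0,0],"fingers":0.5},{"dp":[0,0,0],"dr":[0,0,0],"fingers":0.4},{"dp":[0,0,0],"dr":[0,0,0],"fingers":0.4}])

```text
time_s: 14.4
tool_pos: [0.5791, -0.1817, 0.0546]
tool_rot: [-180.0, -21.8, 102.0]
force: [-0.6, -0.4, -0.1]
grip_width: 0.0507
grasp_force: 0.0
```

Released; now lifting straight up and retreating to the right.

Call:
step_arm(moves=[{"dp":[3.7,0,-9.3],"dr":[0,0,0],"fingers":0.4},{"dp":[5.5,0,-14],"dr":[0,0,0],"fingers":0.4},{"dp":[7.4,0,-18.6],"dr":[0,0,0],"fingers":0.4},{"dp":[7.4,0,-18.6],"dr":[0,0,0],"fingers":0.4},{"dp":[0,0,-20],"dr":[0,0,0],"fingers":0.4}])

```text
time_s: 15.02
tool_pos: [0.5814, -0.1884, 0.1408]
tool_rot: [179.9, -21.7, 102.2]
force: [-0.2, -1.0, -0.2]
grip_width: 0.0519
grasp_force: 0.0
```

Call:
step_arm(moves=[{"dp":[-15,0,-25],"dr":[0,0,0],"fingers":0.4},{"dp":[-25,0,-15],"dr":[0,0,0],"fingers":0.4},{"dp":[-25,0,-10],"dr":[0,0,0],"fingers":0.4},{"dp":[-15,0,-6],"dr":[0,0,0],"fingers":0.4},{"dp":[0,0,0],"dr":[0,0,0],"fingers":0.4}])

```text
time_s: 15.65
tool_pos: [0.6007, -0.2831, 0.1609]
tool_rot: [-180.0, -21.8, 101.9]
force: [0.4, 0.6, -0.8]
grip_width: 0.0522
grasp_force: 0.0
```

Run:
```python
from h import *
o=env.get_obs(); print(o['time_s'],o['tool_pos'],o['force'])
a=env.read_camera('scene')[:,:,::-1]; b=env.read_camera('top')[:,:,::-1]
cv2.imwrite('pics/end.png',np.hstack([cv2.resize(a[150:270,180:280],(400,480),interpolation=cv2.INTER_CUBIC),cv2.resize(b[130:226,185:305][:,:],(400,480),interpolation=cv2.INTER_CUBIC)]))
```

```text
15.65 [ 0.60065797 -0.28313082  0.16087321] [ 0.41040899  0.56062134 -0.78488366]
```

View pics/end.png

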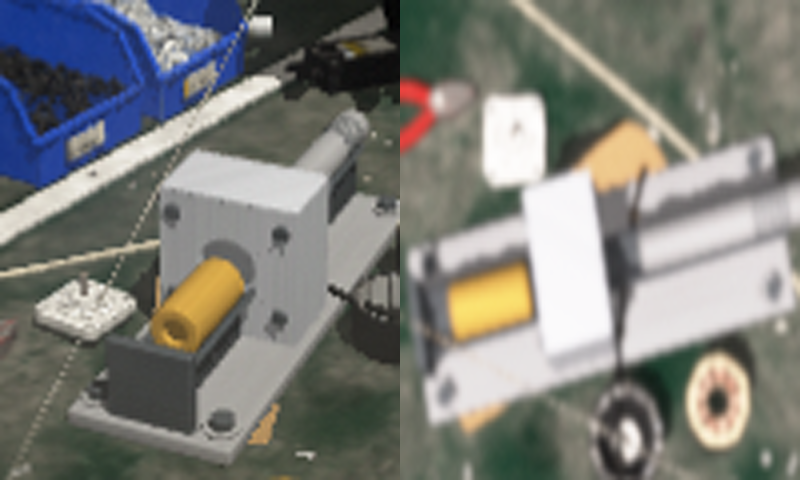

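The final picture shows the sleeve lying in the catch trough (200,305), fully clear of the exit face. The drift is in the guide trough with its tip at about (637,255), short of the block's entry face, and the other parts are where they were.

```bash
python3 -c "
from cell import env
print(env.sign_off())"
```

```text
the job is handed in; nothing more can be done
None
```

I pushed the brass sleeve out into the catch trough, drew the drift back clear of the bore, left it in its guide trough, and handed the job in at about 16 s; the sign-off returned no verdict.

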